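# Rack the dish brush and draw out its telescoping handle

## Task

Lay the green dish brush flat in its grey holder, head in the wide bay and handle grip sticking out of the other end, and let go of it there without dropping it. Then take the grip so that your fingers squeeze its red side button right in, pull the handle straight out past the first stop to the second stop, where it ends, and finish there still squeezing and holding it fully out, with the brush still lying in the holder. Leave the tumbler, lemon, mug and tin where they are.

Things in the scene. Friction and masses are not known exactly. Their poses are not given: they have to be found in the camera images.
- brush: Loose dish brush, 180 to 260 g, lying flat. Origin: middle of the underside of its green sleeve; +x points towards the handle grip, +z up. Sleeve 120 long (x -60 to 60), 28 wide, 28 high, flat sides; lift it here, fingers across y. White head at x -126 to -76, 36 wide, 27 high. Handle in: 12 mm steel tube at x 60 to 87, grip at x 87 to 133, black loop to 145.
- holder: Grey holder fixed to the worktop. Origin: centre of its underside; +x is the end where the grip sticks out. Floor 12 above the worktop, x -130 to 72, 48 wide: the laid brush has its origin at x=0, y=0, z=12, same direction. Side walls 33 apart (14 above the floor, then flared to 19) at x 26 to 64 and -64 to -26; no wall at x -26 to 26, so fingers fit beside the sleeve there.
- holder_slot (a point): On the holder at x 68, z 26.5: middle of the 18 wide, open-topped slot for the tube between the end shoulders (x 64 to 72, 24 above the floor). Like shoulders stand at x -72 to -64. They keep the sleeve from moving along x (4 mm play each way). Beyond x 72 nothing is under tube and grip.
- head_bay (a point): On the holder at x -104, z 12: middle of the floor of the wide bay for the brush head, 40 wide, open at its end, side walls 9 above the floor.
- handle (a joint): How far the handle is pulled out of the sleeve (m): 0 = in, 0.035 = first stop, 0.070 = second stop and end of travel. Locked at each stop unless the button is in; with the button kept in it slides past the first stop. A spring pulls it back with 2 to 3.5 N and there is 0.6 N of friction.
- button (a joint): How far the release button is pressed into the grip (m): 0 = out, 0.005 = flush with the grip's side. The lock frees beyond 0.003. Spring force 4 N out to 8 N flush.
- button_face (a point): Middle of the outer face of the red button, 16x16, which stands 5 proud of the grip's side on the brush's +y side. Fingers closed across the grip (33 wide over the button, 28 with it flush) with a pad on the button press it in.
- grip_centre (a point): Centre of the green grip, 46 long, 28 wide, 26 high (at brush x 110, z 14.5 with the handle in; 26.5 above the worktop when laid in the holder). It moves with the handle along the brush's +x.
- tumbler: Bystander: clear glass tumbler, 81 mm wide, 92 mm tall; origin: centre of its underside at the start. Leave it alone.
- lemon: Bystander: yellow lemon, 71x53x51 mm; origin: centre of its underside at the start. Leave it alone.
- mug: Bystander: white mug with a green sprig, 88 mm wide without its handle, 99 mm tall; origin: centre of its underside at the start. Leave it alone.
- food_tin: Bystander: grey-blue food tin, 75 mm wide, 110 mm tall; origin: centre of its underside at the start. Leave it alone.

How it is judged (in metres and radians):
On the way, in this order (a step that is already met when the one before it is completed fails the run):
1. the brush lies flat in the holder, let go, handle still in (x of brush in the frame of holder between -0.007 and 0.007 m and y of brush in the frame of holder between -0.005 and 0.005 m and z of brush in the frame of holder between 0.008 and 0.016 m and x of grip_centre in the frame of holder above 0.09 m and angle between the x axis of brush and the x axis of holder, either way round below 0.08 rad and angle between brush's own z axis and vertical below 0.08 rad and value of joint handle below 0.006 m and contact force between the fingers and brush below 0.2 N and linear speed of brush below 0.02 m/s), for 0.2 s.
2. the release button is squeezed in while the handle is still in (value of joint button above 0.003 m and value of joint handle below 0.02 m), for 0.05 s.
3. the handle is out at the second stop (value of joint handle above 0.066 m), for 0.1 s.
At the end, for the whole second after the job is handed in: Brush flat in the holder, grip out of its +x end (origin within 7 mm along, 5 mm across, 8 to 16 mm above the worktop, within 0.08 rad); handle over 66 mm out, not sliding outward (under 10 mm/s); fingers holding it with over 3 N, button over 3 mm in (x of brush in the frame of holder between -0.007 and 0.007 m and y of brush in the frame of holder between -0.005 and 0.005 m and z of brush in the frame of holder between 0.008 and 0.016 m and x of grip_centre in the frame of holder above 0.09 m and angle between the x axis of brush and the x axis of holder, either way round below 0.08 rad and angle between brush's own z axis and vertical below 0.08 rad and value of joint handle above 0.066 m and value of joint button above 0.003 m and contact force between the fingers and brush above 3 N and velocity of joint handle below 0.01 m/s); the arm keeps its last pose, push and grip.
It fails at once if the tumbler is moved more than 3 cm or tipped over (distance of tumbler from where it was at the start of the episode above 0.03 m or angle between tumbler's own z axis and vertical above 0.5 rad).
It fails at once if the lemon is moved more than 3 cm (distance of lemon from where it was at the start of the episode above 0.03 m).
It fails at once if the mug is moved more than 3 cm or tipped over (distance of mug from where it was at the start of the episode above 0.03 m or angle between mug's own z axis and vertical above 0.5 rad).
It fails at once if the food_tin is moved more than 3 cm or tipped over (distance of food_tin from where it was at the start of the episode above 0.03 m or angle between food_tin's own z axis and vertical above 0.5 rad).
It fails at once if the brush is let go more than 2.5 cm above its place (height (world z) of brush above 0.037 m and contact force between the fingers and brush below 0.1 N).
It also fails if it takes over 45 s, if anything falls off the work surface, if the arm or the gripper's body presses on something with over 40 N, if the wrist force passes 120 N, or if a joint passes its speed limit or range.

## Robot

A 6-joint arm with a two-finger parallel gripper is mounted at the origin on a cart in front of the work surface, level with it; the furniture and walls round the work are solid. World frame = base frame: x ahead of the robot, y to its left, z up, the work surface at z = 0. Lengths are in mm, angles in degrees, forces in N, time in s.
With the tool pointing down it reaches from about 350 to 850 mm from the base axis. Payload 8.1 kg.
Tool frame: the origin (TCP) lies midway between the tips of the shut fingers; the grasp point (between the pads) lies hold_point_z behind it (hold_point_z is the distance from the TCP to the grasp point, in mm); z points along the fingers, x is the direction in which the jaws open and shut, and the axes are right-handed (so a half turn about z gives the same grasp; the last joint's range is limited). The gripper opens to 85 mm and grips with 20 to 120 N. Pads are 22 mm wide; open, the fingers measure 114 mm over their backs; the gripper's body (76 mm by 85 mm) begins 54 mm behind the grasp point. The pads swing forward as they close: fully open they stand 13 mm farther back than shut.
Start: joints at [68.331, 7.471, 85.268, -0, 87.261, -4.893], TCP at [173.159, 574.475, 231.292] pointing down, gripper open.
Joint ranges: [-169.43, 169.43], [-51.17, 129.36], [1.28, 143.12], [-76.62, 256.62], [0, 156.53], [-152.29, 152.29]. Speed limits (degrees/s): [136.94, 136.94, 159.86, 180, 180, 180].

## Interface

Orientations are given as [roll, pitch, yaw] about the fixed x, y, z axes, in that order (R = Rz(yaw) Ry(pitch) Rx(roll)).
In Python, from bench import * gives the robot as it stands.
- The arm moves only by the shell command python3 -m pendant 'ROWS' [OPENING] [FORCE]. ROWS is JSON, a list that holds one entry, the list of rows, each a list of 4 numbers: the shift along the tool's x, y, z normalised to -1 to 1, where 1 is 0.02 m, then the turn about the tool's z normalised to -1 to 1, where 1 is 0.08 rad. A call has exactly 10 rows; each row shifts and turns the pose as measured when the row begins, along the tool's axes as they then stand; what a row does not reach is not made up. A row lasts 1/12 s, in which the tool goes at most 41.7 mm and 7.16 degrees, less where a joint would pass 70% of its speed; a pose out of reach is approached as far as the arm can. A call with a number of a shift or a turn outside -1 to 1 is refused whole. A call with a gripper value outside its range is refused whole. OPENING is the gripper's target within -1 to 1 (fully open at 1, half-way at 0, shut at -1), set as the call begins (- or left out, the last holds). The fingers move at their own pace and stop on an object; FORCE is the grip in N (left out, the last holds). Time passes only in rows, so rows that do not move let the fingers close, or fill a call up. It gives the time, the measured TCP pose, the force and the opening at its end, in the units of the state.
- sense(): the state, without advancing time (a new reading comes with each control period).
- snapshot(name): name is "scene" or "top"; returns the picture (400x640x3 uint8, red, green, blue); there is no depth.
- calibration(name): a dict with "mtx" (3x3 intrinsics, pixels), "D" ([k1, k2, p1, p2, k3] as OpenCV has them; the pictures are not rectified), "world_to_cam" (4x4, takes a point from world to camera coordinates). Camera axes: x right, y down, z forward; pixel columns grow to the right and rows downward; lengths in mm; the calibration is good to about 2 mm. A picture is of the moment at which its call begins. calibration takes no time and is no camera call.
- hand_in(): hands the job in, once; it reports no verdict.
The state is a dict: "time": time; "joint_pos": joint angles; "qd": joint speeds; "joint_efforts": joint torques, N m; "tool_pos": TCP position; "tcp_rot": TCP orientation; "ft_force": force on the tool from outside, world axes, zero at the start; "wrist_torque": the same for the moment, N m; "finger_gap": finger opening in mm.
Only numpy, scipy, OpenCV 4.12 (cv2) and the standard library are available. Lean on these libraries where they do the work, as an engineer would, in place of code of your own. Each camera call takes 0.05 s, during which the arm holds its last target.

## Working session

There is one attempt and no reset: what is moved stays moved. The work goes in short steps, Python scripts to look and compute and a shell command to move; the robot and the scene stay as the last step left them, time stands still between calls to the robot, and variables do not carry over. Pictures are saved under pics/ and viewed, and the job is handed in when it is done.

```bash
mkdir -p pics; ls
python3 - <<'E'
from bench import *
import cv2
s=sense()
for k,v in s.items(): print(k,v)
for n in("scene","top"):
    im=snapshot(n); cv2.imwrite(f"pics/{n}0.png",im[:,:,::-1])
    c=calibration(n); print(n,c)
E
```

```text
pics
time 0.0
joint_pos [ 6.83318093e+01  7.51653386e+00  8.53314365e+01 -5.12053051e-04
  8.72605910e+01 -4.89285544e+00]
qd [-0.01008533 -0.08262406 -0.10173424 -0.01308891 -0.01909526 -0.08730312]
joint_efforts [-1.75119829e-03 -5.69435048e+01 -5.00524771e+01 -3.15081497e-04
  1.56302151e-02 -2.18027265e-05]
tool_pos [172.94312753 573.94798415 230.20888945]
tcp_rot [-1.79991250e+02  1.08209335e-01  7.32246979e+01]
ft_force [-0.09545286 -0.63277124 -0.6872757 ]
wrist_torque [ 0.00193934  0.01438075 -0.0470789 ]
finger_gap 85.11095281306085
scene {'mtx': array([[413.8504158 ,   0.        , 321.40532661],
       [  0.        , 413.8504158 , 205.80169825],
       [  0.        ,   0.        ,   1.        ]]), 'D': array([-0.02975508,  0.        ,  0.        ,  0.        ,  0.        ]), 'world_to_cam': array([[ 6.59861923e-01, -7.51315776e-01,  1.03367180e-02,
        -3.48271308e+02],
       [-5.17674575e-01, -4.64545607e-01, -7.18477845e-01,
         3.04952587e+02],
       [ 5.44605617e-01,  4.68745116e-01, -6.95473032e-01,
         6.13848408e+02],
       [ 0.00000000e+00,  0.00000000e+00,  0.00000000e+00,
         1.00000000e+00]])}
top {'mtx': array([[454.80080085,   0.        , 314.76419423],
       [  0.        , 454.80080085, 203.75082924],
       [  0.        ,   0.        ,   1.        ]]), 'D': array([0.00325018, 0.        , 0.        , 0.        , 0.        ]), 'world_to_cam': array([[ 1.19915243e-03, -9.99920257e-01, -1.25714393e-02,
         2.98842158e+00],
       [-9.86214732e-01,  8.97622130e-04, -1.65468113e-01,
         5.01034073e+02],
       [ 1.65466203e-01,  1.25965602e-02, -9.86135012e-01,
         1.16530272e+03],
       [ 0.00000000e+00,  0.00000000e+00,  0.00000000e+00,
         1.00000000e+00]])}
```

View pics/scene0.png

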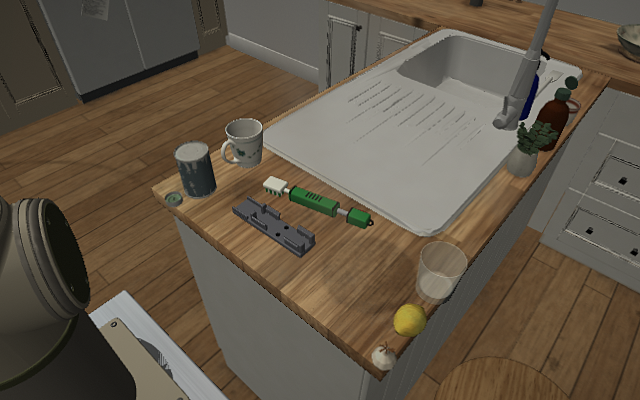

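View pics/top0.png

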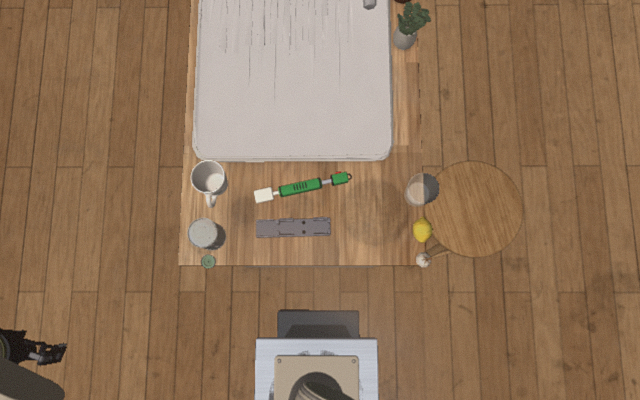

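The scene view shows the brush (head at about (273,185), grip (359,217)) and the grey holder ((235,207) to (313,243)). From above, the brush runs (263,195) to (350,177) and the holder (256,228) to (331,226). I'll zoom in next.

Run:
```python
import cv2
a=cv2.imread("pics/top0.png")[165:245,245:360]; b=cv2.imread("pics/scene0.png")[165:265,220:390]
cv2.imwrite("pics/tz.png",cv2.resize(a,None,fx=6,fy=6,interpolation=cv2.INTER_CUBIC))
cv2.imwrite("pics/sz.png",cv2.resize(b,None,fx=4.7,fy=4.7,interpolation=cv2.INTER_CUBIC))
```

```text
(no output)
```

View pics/tz.png

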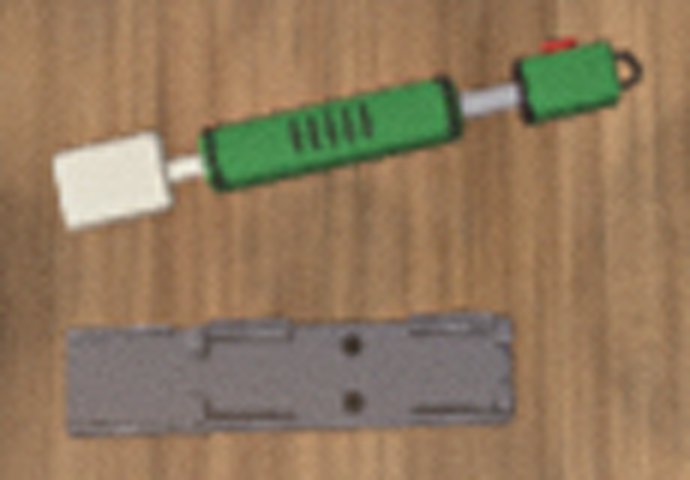

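View pics/sz.png

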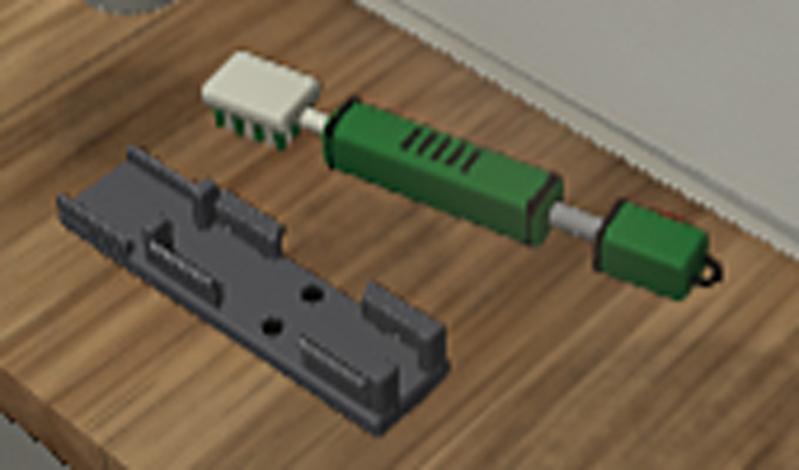

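```bash
cat > h.py <<'E'
from bench import *
import numpy as np, cv2
def ray(n,uv):
    c=calibration(n); uv=np.asarray(uv,float).reshape(-1,1,2)
    p=cv2.undistortPoints(uv,c["mtx"],np.array(c["D"]))[:,0]
    T=c["world_to_cam"]; R,t=T[:3,:3],T[:3,3]
    return -R.T@t, np.c_[p,np.ones(len(p))]@R
def on(n,uv,z):
    o,d=ray(n,uv); return o+d*((z-o[2])/d[:,2])[:,None]
def px(n,P):
    c=calibration(n);T=c["world_to_cam"]
    return cv2.projectPoints(np.asarray(P,float).reshape(-1,1,3),cv2.Rodrigues(T[:3,:3])[0],T[:3,3],c["mtx"],np.array(c["D"]))[0][:,0]
def comps(m,lo=8):
    n,l,s,c=cv2.connectedComponentsWithStats(m.astype(np.uint8))
    return [(s[i],c[i],l==i) for i in range(1,n) if s[i][4]>=lo]
def hsv(im): return cv2.cvtColor(im,cv2.COLOR_RGB2HSV)
E
python3 - <<'E'
from h import *
np.set_printoptions(precision=1,suppress=True)
for n in("scene","top"):
    im=cv2.imread(f"pics/{n}0.png")[:,:,::-1].copy(); h=hsv(im)
    o,_=ray(n,[[320,200]]); print(n,"cam",o)
    roi=np.zeros(im.shape[:2],bool)
    if n=="top": roi[165:245,245:360]=1
    else: roi[165:265,225:385]=1
    g=roi&(h[...,0]>45)&(h[...,0]<80)&(h[...,1]>110)
    w=roi&(h[...,1]<45)&(h[...,2]>150)
    if n=="scene": w[:, 300:]=0
    r=roi&((h[...,0]<5)|(h[...,0]>172))&(h[...,1]>160)
    gr=roi&(h[...,1]<70)&(h[...,2]<130)&(h[...,2]>45)
    for nm,m,z in(("green",g,28),("white",w,27),("red",r,16),("grey",gr,12)):
        for s,c,mm in comps(m,5):
            ys,xs=np.nonzero(mm); rc=cv2.minAreaRect(np.c_[xs,ys].astype(np.float32))
            b=cv2.boxPoints(rc); W=on(n,b,z)[:,:2]
            print(nm,s,c,"ctr",on(n,c,z)[0], "rectctr",on(n,rc[0],z)[0],"rect",W.ravel(), np.linalg.norm(W[1]-W[0]),np.linalg.norm(W[2]-W[1]))
E
```

```text
scene cam [  53.4 -407.7  649.6]
green [288 187  48  24 529] [308.9 199. ] ctr [538.   45.9  28. ] rectctr [538.3  40.5  28. ] rect [505.8  84.4 547.4 108.1 570.7  -3.1 529.9 -22. ] 47.91829474724162 113.58278689334391
green [270 190   2   4   6] [270.5 191.5] ctr [498.6 126.3  28. ] rectctr [498.6 126.3  28. ] rect [501.4 130.8 502.9 129.1 495.9 121.9 494.5 123.5] 2.24339487927426 10.03378976970725
green [274 192   2   3   6] [274.5 193. ] ctr [501.1 116.1  28. ] rectctr [501.1 116.1  28. ] rect [502.7 119.3 504.2 117.6 499.6 112.9 498.1 114.5] 2.23198860919164 6.634580984000154
green [278 194   3   3   5] [279.  194.8] ctr [503.7 104.4  28. ] rectctr [504.1 104.5  28. ] rect [504.  107.9 507.2 107.4 504.1 101.  500.9 101.6] 3.221044629355576 7.075438970713574
green [348 208  22  21 304] [358.8 217.9] ctr [565.2 -71.3  28. ] rectctr [564.7 -70.9  28. ] rect [ 539.   -56.6  581.6  -38.5  590.9  -85.5  548.8 -101.7] 46.26815282902455 47.99204846467219
white [263 176  24  15 210] [274.3 183. ] ctr [525.2 141.8  27. ] rectctr [525.4 141.8  27. ] rect [502.8 157.6 535.4 179.2 548.1 125.8
[... 2905 characters left out ...]
r [529.2 139.8  27. ] rectctr [530.6 134.3  27. ] rect [540.5 170.2 554.9 106.5 520.8  98.5 506.5 162. ] 65.32582528039718 35.02215495322536
grey [331 178   3   6   9] [331.6 180.7] ctr [570.2 -42.5  12. ] rectctr [570.1 -42.1  12. ] rect [576.5 -37.7 577.9 -41.9 563.6 -46.5 562.2 -42.3] 4.35308726630218 15.030061882728953
grey [320 180   5   7  11] [321.3 183.4] ctr [562.7 -14.3  12. ] rectctr [564.2 -13.3  12. ] rect [567.6  -4.8 573.2 -15.8 560.9 -21.8 555.3 -10.8] 12.319842906708702 13.727655875352246
grey [ 256  217   75   21 1224] [294.8 227. ] ctr [442.5  57.3  12. ] rectctr [442.5  62.2  12. ] rect [464.7 164.  471.  -37.5 420.4 -38.8 414.2 161.3] 201.56210379779566 50.58051601168317
```

Run:
```python
from h import *
np.set_printoptions(precision=1,suppress=True,linewidth=200)
def samp(im,n,P): 
    p=px(n,P).astype(np.float32); return cv2.remap(im,p[:,0].reshape(1,-1),p[:,1].reshape(1,-1),cv2.INTER_LINEAR)[0]
for n in("top","scene"):
    im=cv2.imread(f"pics/{n}0.png")[:,:,::-1].copy()
    g=cv2.cvtColor(im,cv2.COLOR_RGB2GRAY)
    # holes
    for z in(12,):
        roi=(slice(215,240),slice(295,315)) if n=="top" else (slice(222,242),slice(272,295))
        sub=g[roi].astype(float); med=np.median(sub)
        wgt=np.clip(med-15-sub,0,None)
        m=(wgt>0)
        for s,c,mm in comps(m,2):
            ys,xs=np.nonzero(mm); w=sub[mm]; w=med-w
            u=(xs*w).sum()/w.sum()+roi[1].start; v=(ys*w).sum()/w.sum()+roi[0].start
            print(n,"hole",s[4],(u,v),on(n,[[u,v]],12)[0])
    a=np.radians(-78.0); d=np.array([np.cos(a),np.sin(a),0]); p=np.array([-d[1],d[0],0]); c=np.array([549,43,28.])
    s=np.arange(-72,96,2.); 
    c2=c
    print("along"); L=samp(im,n,c+s[:,None]*d).astype(int)
    print([(int(x),*v) for x,v in zip(s,L) if abs(x)>48])
    for x0 in(-40,40):
        s2=np.arange(-26,26,2.); L=samp(im,n,c+x0*d+s2[:,None]*p).astype(int); print("across",x0,[(int(x),*v) for x,v in zip(s2,L)])
```

```text
top hole 5 (np.float64(296.5813953488372), np.float64(218.37209302325581)) [465.9  52.6  12. ]
top hole 3 (np.float64(303.14516129032256), np.float64(218.0)) [466.9  34.9  12. ]
top hole 3 (np.float64(313.07272727272726), np.float64(218.0)) [466.9   8.   12. ]
top hole 12 (np.float64(303.1834862385321), np.float64(222.04036697247707)) [455.9  34.7  12. ]
top hole 2 (np.float64(313.5689655172414), np.float64(220.0)) [461.5   6.6  12. ]
top hole 14 (np.float64(303.37714285714287), np.float64(231.53333333333333)) [430.2  34.   12. ]
top hole 2 (np.float64(313.6730769230769), np.float64(233.0)) [426.2   6.3  12. ]
along
[(-72, np.int64(230), np.int64(224), np.int64(207)), (-70, np.int64(230), np.int64(226), np.int64(209)), (-68, np.int64(231), np.int64(229), np.int64(212)), (-66, np.int64(233), np.int64(231), np.int64(216)), (-64, np.int64(235), np.int64(233), np.int64(219)), (-62, np.int64(199), np.int64(205), np.int64(185)), (-60, np.int64(149), np.int64(168), np.int64(140)), (-58, np.int64(90), np.int64(120), np.int64(87)), (-56, np.int64(64), np.int64(81), np.int64(59)), (-54, np.int
[... 7963 characters left out ...]
107), np.int64(58)), (-2, np.int64(57), np.int64(106), np.int64(57)), (0, np.int64(58), np.int64(107), np.int64(58)), (2, np.int64(59), np.int64(107), np.int64(59)), (4, np.int64(59), np.int64(107), np.int64(59)), (6, np.int64(58), np.int64(107), np.int64(59)), (8, np.int64(57), np.int64(107), np.int64(60)), (10, np.int64(58), np.int64(104), np.int64(58)), (12, np.int64(67), np.int64(101), np.int64(58)), (14, np.int64(96), np.int64(95), np.int64(63)), (16, np.int64(122), np.int64(92), np.int64(66)), (18, np.int64(126), np.int64(95), np.int64(68)), (20, np.int64(122), np.int64(95), np.int64(68)), (22, np.int64(121), np.int64(95), np.int64(68)), (24, np.int64(121), np.int64(95), np.int64(69))]
```

```bash
cat > d.py <<'E'
from h import *
import sys
def delta(target,yaw):
    s=sense(); p=s["tool_pos"]; psi=np.radians(s["tcp_rot"][2]); d=np.asarray(target,float)-p
    tx=np.array([np.cos(psi),np.sin(psi)]); ty=np.array([np.sin(psi),-np.cos(psi)])
    turn=-(yaw-s["tcp_rot"][2]); turn=(turn+90)%180-90
    print("t %.2f"%s["time"],"pos",np.round(p,1),"rot",np.round(s["tcp_rot"],1),"gap %.1f"%s["finger_gap"],"F",np.round(s["ft_force"],1))
    print("tool dx %.1f dy %.1f dz %.1f mm => units %.2f %.2f %.2f ; turn deg %.2f => %.2f"%(d[:2]@tx,d[:2]@ty,-d[2],d[:2]@tx/20,d[:2]@ty/20,-d[2]/20,turn,np.radians(turn)/.08))
if __name__=="__main__": a=list(map(float,sys.argv[1:])); delta(a[:3],a[3])
E
python3 -m pendant '[[[-0.25,0.95,0,1],[-0.25,0.95,0,1],[-0.25,0.95,0,1],[-0.25,0.95,0,1],[-0.25,0.95,0,1],[-0.25,0.95,0,1],[-0.25,0.95,0,1],[-0.25,0.95,0,1],[-0.25,0.95,0,1],[-0.25,0.95,0,1]]]' 1 40
python3 d.py 549.5 43 120 12.3
```

```text
time: 0.93
tool_pos: [289.3, 415.6, 224.0]
tcp_rot: [179.7, 0.6, 25.7]
ft_force: [-0.2, 1.1, 0.5]
finger_gap: 85.2
t 0.93 pos [289.3 415.6 224. ] rot [179.7   0.6  25.7] gap 85.2 F [-0.2  1.1  0.5]
tool dx 72.8 dy 448.6 dz 104.0 mm => units 3.64 22.43 5.20 ; turn deg 13.40 => 2.92
```

```bash
python3 -m pendant '[[[0.15,1,-0.05,0.3],[0.15,1,-0.05,0.3],[0.15,1,-0.05,0.3],[0.15,1,-0.05,0.3],[0.15,1,-0.05,0.3],[0.15,1,-0.05,0.3],[0.15,1,-0.05,0.3],[0.15,1,-0.05,0.3],[0.15,1,-0.05,0.3],[0.15,1,-0.05,0.3]]]'
python3 -m pendant '[[[0.15,1,-0.05,0],[0.15,1,-0.05,0],[0.15,1,-0.05,0],[0.15,1,-0.05,0],[0.15,1,-0.05,0],[0.15,1,-0.05,0],[0.15,1,0,0],[0.15,1,0,0],[0.15,1,0,0],[0.15,1,0,0]]]'
python3 d.py 549.5 43 120 12.3
```

```text
time: 1.77
tool_pos: [383.0, 225.6, 230.9]
tcp_rot: [179.3, 0.9, 11.0]
ft_force: [0.6, -0.1, 1.0]
finger_gap: 85.3
time: 2.6
tool_pos: [450.1, 24.5, 235.6]
tcp_rot: [179.3, 1.3, 10.9]
ft_force: [1.4, 0.4, 0.7]
finger_gap: 85.2
t 2.60 pos [450.1  24.5 235.6] rot [179.3   1.3  10.9] gap 85.2 F [1.4 0.4 0.7]
tool dx 101.1 dy 0.6 dz 115.6 mm => units 5.05 0.03 5.78 ; turn deg -1.37 => -0.30
```

```bash
python3 - <<'E'
import bench
print([x for x in dir(bench) if not x.startswith('_')])
print(getattr(bench,'hold_point_z',None))
E
python3 -m pendant '[[[0.8,0,0.5,-0.05],[0.8,0,0.5,-0.05],[0.8,0,0.5,-0.05],[0.8,0,0.5,-0.05],[0.8,0,0.5,-0.05],[0.8,0,0.5,-0.05],[0.2,0,0.5,0],[0,0,0.5,0],[0,0,0.5,0],[0,0,0,0]]]'
python3 d.py 549.5 43 20 12.3
```

```text
['PlanningError', 'calibration', 'hand_in', 'hold_point_z', 'sense', 'snapshot']
18.700000000000003
time: 3.43
tool_pos: [548.7, 37.2, 135.4]
tcp_rot: [179.3, 1.6, 11.9]
ft_force: [-0.6, 0.2, 0.1]
finger_gap: 85.4
t 3.43 pos [548.7  37.2 135.4] rot [179.3   1.6  11.9] gap 85.4 F [-0.6  0.2  0.1]
tool dx 2.0 dy -5.5 dz 115.4 mm => units 0.10 -0.27 5.77 ; turn deg -0.37 => -0.08
```

```bash
python3 -m pendant '[[[0.1,-0.28,0.5,-0.08],[0,0,0.7,0],[0,0,0.7,0],[0,0,0.7,0],[0,0,0.7,0],[0,0,0.7,0],[0,0,0.6,0],[0,0,0.4,0],[0,0,0.2,0],[0,0,0,0]]]'
python3 d.py 549.5 43 4 12.3
python3 - <<'E'
from h import *
for n in("top","scene"): cv2.imwrite(f"pics/{n}1.png",snapshot(n)[:,:,::-1])
a=cv2.imread("pics/scene1.png")[130:280,220:420]
cv2.imwrite("pics/s1z.png",cv2.resize(a,None,fx=4,fy=4,interpolation=cv2.INTER_CUBIC))
E
```

```text
time: 4.27
tool_pos: [544.5, 43.8, 27.2]
tcp_rot: [179.3, 1.3, 12.4]
ft_force: [1.0, 1.1, 0.3]
finger_gap: 85.2
t 4.27 pos [544.5  43.8  27.2] rot [179.3   1.3  12.4] gap 85.2 F [1.  1.1 0.3]
tool dx 4.7 dy 1.8 dz 23.2 mm => units 0.23 0.09 1.16 ; turn deg 0.13 => 0.03
```

View pics/s1z.png

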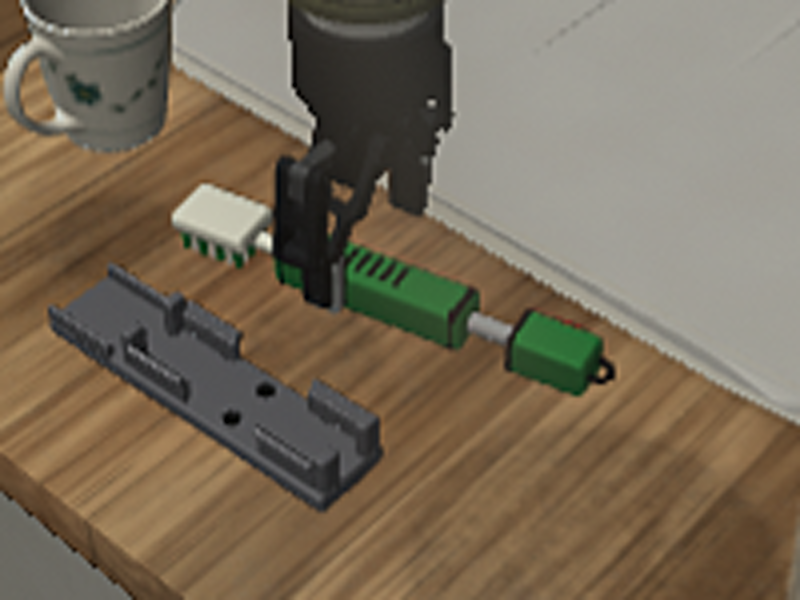

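The near finger is on the holder side of the sleeve (tip at about (320,300) in this crop) and the far one is behind it, so they straddle the brush. Next I go down and close.

```bash
python3 -m pendant '[[[0.23,0.09,0.3,0.03],[0,0,0.3,0],[0,0,0.25,0],[0,0,0.15,0],[0,0,0.08,0],[0,0,0,0],[0,0,0,0],[0,0,0,0],[0,0,0,0],[0,0,0,0]]]'
python3 d.py 549.5 43 4 12.3
```

```text
time: 5.2
tool_pos: [553.3, 42.4, 7.6]
tcp_rot: [179.2, 0.9, 12.3]
ft_force: [0.5, 0.5, -0.7]
finger_gap: 85.3
t 5.20 pos [553.3  42.4   7.6] rot [179.2   0.9  12.3] gap 85.3 F [ 0.5  0.5 -0.7]
tool dx -3.6 dy -1.4 dz 3.6 mm => units -0.18 -0.07 0.18 ; turn deg -0.04 => -0.01
```

```bash
python3 -m pendant '[[[-0.16,-0.06,0.15,0],[0,0,0,0],[0,0,0,0],[0,0,0,0],[0,0,0,0],[0,0,0,0],[0,0,0,0],[0,0,0,0],[0,0,0,0],[0,0,0,0]]]' -1 45
python3 d.py 549.5 43 4 12.3
```

```text
time: 6.03
tool_pos: [550.0, 43.0, 5.1]
tcp_rot: [179.2, 0.8, 12.3]
ft_force: [-0.4, -0.5, -0.2]
finger_gap: 27.0
t 6.03 pos [550.   43.    5.1] rot [179.2   0.8  12.3] gap 27.0 F [-0.4 -0.5 -0.2]
tool dx -0.5 dy -0.1 dz 1.1 mm => units -0.03 -0.01 0.05 ; turn deg -0.04 => -0.01
```

```bash
python3 -m pendant '[[[0,0,-0.2,0],[0,0,-0.4,0],[0,0,-0.5,0],[0,0,-0.5,0],[0,0,-0.5,0],[0,0,-0.5,0],[0,0,-0.4,0],[0,0,-0.2,0],[0,0,0,0],[0,0,0,0]]]'
python3 d.py 442.4 34 70 1.7
```

```text
time: 6.87
tool_pos: [551.5, 44.2, 77.9]
tcp_rot: [179.2, 0.7, 12.3]
ft_force: [0.1, 0.1, -1.6]
finger_gap: 27.3
t 6.87 pos [551.5  44.2  77.9] rot [179.2   0.7  12.3] gap 27.3 F [ 0.1  0.1 -1.6]
tool dx -108.8 dy -13.2 dz 7.9 mm => units -5.44 -0.66 0.40 ; turn deg 10.56 => 2.30
```

```bash
python3 -m pendant '[[[-0.4,0,0,0.2],[-0.6,0,0,0.3],[-0.8,-0.1,0,0.35],[-0.8,-0.1,0,0.35],[-0.8,-0.1,0,0.35],[-0.7,-0.1,0,0.3],[-0.6,-0.1,0,0.3],[-0.4,-0.1,0,0.15],[-0.1,0,0,0],[0,0,0,0]]]'
python3 d.py 442.4 34 70 1.7
```

```text
time: 7.7
tool_pos: [433.5, 42.1, 71.4]
tcp_rot: [179.0, 1.3, 0.8]
ft_force: [-0.0, -0.6, -0.7]
finger_gap: 27.0
t 7.70 pos [433.5  42.1  71.4] rot [179.    1.3   0.8] gap 27.0 F [-0.  -0.6 -0.7]
tool dx 8.8 dy 8.2 dz 1.4 mm => units 0.44 0.41 0.07 ; turn deg -0.95 => -0.21
```

```bash
python3 -m pendant '[[[0.2,0.2,0.05,-0.1],[0.15,0.15,0,-0.1],[0.05,0.05,0,0],[0,0,0,0],[0,0,0,0],[0,0,0,0],[0,0,0,0],[0,0,0,0],[0,0,0,0],[0,0,0,0]]]'
python3 d.py 442.4 34 70 1.7
python3 - <<'E'
from h import *
for n in("top","scene"): cv2.imwrite(f"pics/{n}2.png",snapshot(n)[:,:,::-1])
a=cv2.imread("pics/scene2.png")[130:280,200:400]
cv2.imwrite("pics/s2z.png",cv2.resize(a,None,fx=4,fy=4,interpolation=cv2.INTER_CUBIC))
a=cv2.imread("pics/top2.png")[180:270,240:360]
cv2.imwrite("pics/t2z.png",cv2.resize(a,None,fx=6,fy=6,interpolation=cv2.INTER_CUBIC))
E
```

```text
time: 8.53
tool_pos: [444.1, 32.5, 69.7]
tcp_rot: [179.0, 1.3, 1.8]
ft_force: [0.8, -0.2, -1.4]
finger_gap: 27.0
t 8.53 pos [444.1  32.5  69.7] rot [179.    1.3   1.8] gap 27.0 F [ 0.8 -0.2 -1.4]
tool dx -1.7 dy -1.5 dz -0.3 mm => units -0.08 -0.08 -0.02 ; turn deg 0.07 => 0.02
```

View pics/s2z.png

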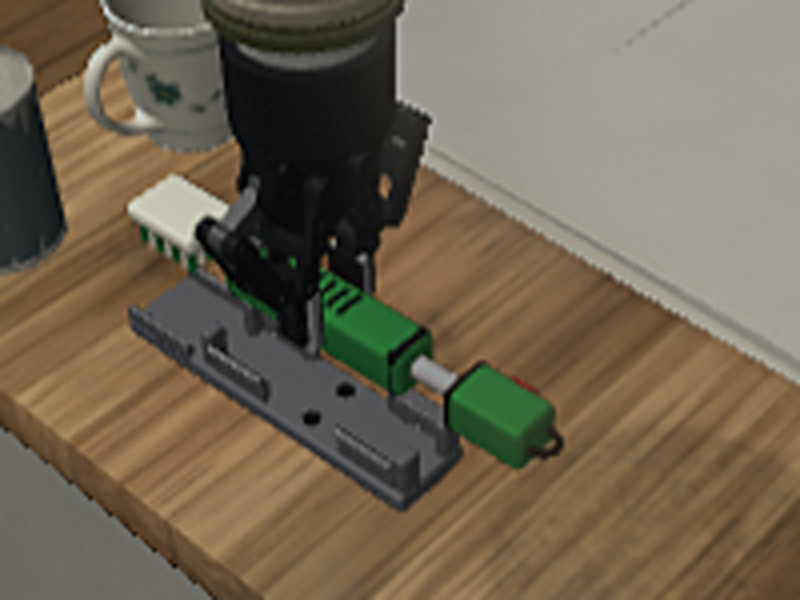

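View pics/t2z.png

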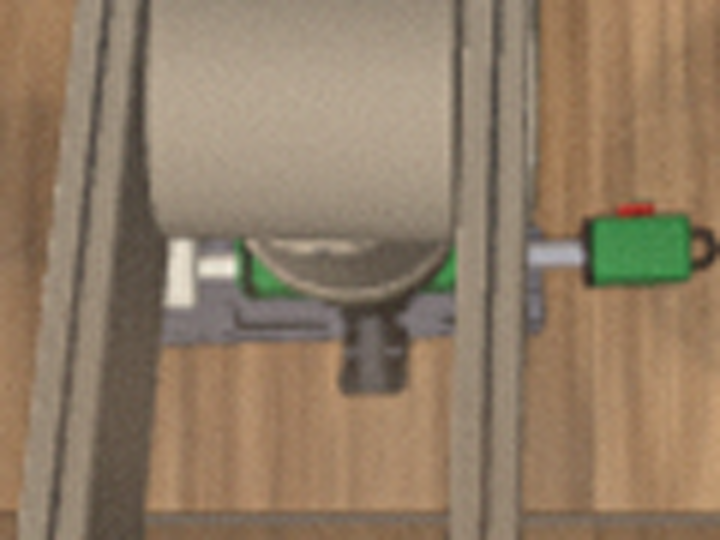

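Run:
```python
from h import *
np.set_printoptions(precision=1,suppress=True,linewidth=200)
zb=64.6
s=sense(); print(s["tool_pos"])
for n in("top","scene"):
    im=cv2.imread(f"pics/{n}2.png")[:,:,::-1].copy(); h=hsv(im)
    g=(h[...,0]>45)&(h[...,0]<80)&(h[...,1]>110)
    if n=="top":
        g[:, :330]=0; g[:,362:]=0; g[:200]=0;g[250:]=0
        for z in(zb+27.5,):
          for sx,c,mm in comps(g,20):
            ys,xs=np.nonzero(mm); rc=cv2.minAreaRect(np.c_[xs,ys].astype(np.float32)); print(n,sx,on(n,cv2.boxPoints(rc),z)[:,:2].ravel(),on(n,rc[0],z)[0])
        # tube edges & sleeve/grip black band along centreline
        a=np.radians(-88.2)
        d=np.array([np.cos(a),np.sin(a),0])
        o=np.array([444,32.5,0])
        P=lambda z,s:(o+[0,0,z])+np.outer(s,d)
        sv=np.arange(80,150,2.); p=px(n,P(zb+27.5,sv)).astype(np.float32)
        L=cv2.remap(im,p[:,0].reshape(1,-1),p[:,1].reshape(1,-1),cv2.INTER_LINEAR)[0].tolist(); print([(int(q),*v) for q,v in zip(sv,L)])
    a=np.radians(-88.2); d=np.array([np.cos(a),np.sin(a),0])
    # predicted corners
    pe=np.array([-d[1],d[0],0]); o=np.array([444.1,32.5,zb])
    for nm,X,Y,Z in(("grip near-end top",133,14,27.5),("grip-end top",133,-14,27.5),("grip far",87,-14,27.5),("sleeve",60,14,28),("sleeve",60,-14,28),("sleeve bot",60,-14,0),("gripbot",133,-14,1.5),("head",-126,18,27),("head",-126,-18,27),("head",-76,18,27)):
        q=px(n,o+X*d+Y*pe+[0,0,Z])[0]; print(nm,X,Y,Z,q, (q-[200,130])*4 if n=="scene" else (q-[240,180])*6)
```

```text
[444.1  32.6  69.7]
top [339 216  16  11 167] [461.1 -58.9 461.1 -96.8 435.7 -96.5 435.7 -58.7] [448.4 -77.7  92.1]
[(80, 172, 171, 176), (82, 169, 168, 172), (84, 154, 153, 156), (86, 109, 101, 104), (88, 67, 79, 61), (90, 58, 101, 59), (92, 67, 136, 75), (94, 70, 145, 77), (96, 69, 143, 77), (98, 70, 143, 79), (100, 68, 141, 77), (102, 65, 139, 74), (104, 71, 143, 78), (106, 69, 141, 77), (108, 70, 140, 76), (110, 68, 139, 74), (112, 66, 138, 73), (114, 66, 138, 76), (116, 67, 138, 75), (118, 66, 138, 74), (120, 67, 138, 74), (122, 68, 139, 75), (124, 67, 138, 76), (126, 67, 141, 75), (128, 63, 128, 68), (130, 78, 113, 67), (132, 121, 108, 76), (134, 146, 116, 86), (136, 129, 98, 73), (138, 96, 75, 57), (140, 72, 59, 47), (142, 82, 64, 52), (144, 138, 109, 81), (146, 155, 125, 91), (148, 157, 127, 94)]
grip near-end top 133 14 27.5 [355.3 215.5] [691.6 213.3]
grip-end top 133 -14 27.5 [355.8 226.6] [694.6 279.3]
grip far 87 -14 27.5 [337.5 227.1] [585.  282.8]
sleeve 60 14 28 [326.4 216.4] [518.4 218.6]
sleeve 60 -14 28 [326.8 227.4] [520.7 284.7]
sleeve bot 60 -14 0 [326.6 228.7] [519.8 292.1]
gripbot 133 -14 1.5 [355.  227.7] [689.9 286.3]
head -126 18 27 [253.  217.2] [ 77.9 223.5]
head -126 -18 27 [253.1 231.4] [ 78.5 308.3]
head -76 18 27 [272.7 216.6] [196.1 219.7]
grip near-end top 133 14 27.5 [339.4 231. ] [557.7 403.9]
grip-end top 133 -14 27.5 [329.8 239.9] [519.3 439.4]
grip far 87 -14 27.5 [310.3 227.7] [441.  390.8]
sleeve 60 14 28 [309.1 212.6] [436.2 330.2]
sleeve 60 -14 28 [299.3 220.7] [397.1 362.7]
sleeve bot 60 -14 0 [299.7 230.8] [398.6 403.4]
gripbot 133 -14 1.5 [329.5 249.2] [517.9 477. ]
head -126 18 27 [243.6 171.8] [174.5 167.2]
head -126 -18 27 [230.7 180.3] [123.  201.1]
head -76 18 27 [260.3 181.8] [241.1 207.1]
```

```bash
python3 -m pendant '[[[-0.07,0,0.1,0],[0,0,0.2,0],[0,0,0.3,0],[0,0,0.2,0],[0,0,0.1,0],[0,0,0.05,0],[0,0,0,0],[0,0,0,0],[0,0,0,0],[0,0,0,0]]]'
python3 d.py 442.4 33 45 1.7
```

```text
time: 9.47
tool_pos: [441.3, 32.3, 47.9]
tcp_rot: [179.0, 1.4, 1.8]
ft_force: [-0.4, 1.3, -2.5]
finger_gap: 27.4
t 9.47 pos [441.3  32.3  47.9] rot [179.    1.4   1.8] gap 27.4 F [-0.4  1.3 -2.5]
tool dx 1.2 dy -0.7 dz 2.9 mm => units 0.06 -0.04 0.15 ; turn deg 0.08 => 0.02
```

```bash
python3 -m pendant '[[[0.05,-0.03,0.05,0],[0,0,0.1,0],[0,0,0.2,0],[0,0,0.2,0],[0,0,0.2,0],[0,0,0.1,0],[0,0,0.05,0],[0,0,0,0],[0,0,0,0],[0,0,0,0]]]'
python3 d.py 442.4 33 17 1.7
python3 - <<'E'
from h import *
for n in("top","scene"): cv2.imwrite(f"pics/{n}3.png",snapshot(n)[:,:,::-1])
a=cv2.imread("pics/scene3.png")[150:280,200:370]
cv2.imwrite("pics/s3z.png",cv2.resize(a,None,fx=4.5,fy=4.5,interpolation=cv2.INTER_CUBIC))
E
```

```text
time: 10.3
tool_pos: [442.1, 32.6, 28.0]
tcp_rot: [179.0, 1.3, 1.8]
ft_force: [0.4, 0.5, -2.0]
finger_gap: 26.9
t 10.30 pos [442.1  32.6  28. ] rot [179.    1.3   1.8] gap 26.9 F [ 0.4  0.5 -2. ]
tool dx 0.3 dy -0.4 dz 11.0 mm => units 0.02 -0.02 0.55 ; turn deg 0.08 => 0.02
```

View pics/s3z.png

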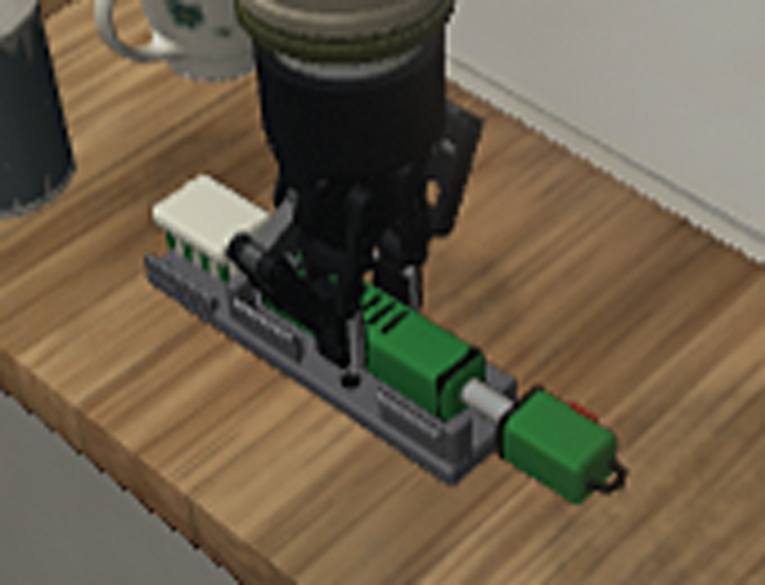

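The sleeve (end at about (465,390) in the crop) sits between the walls and behind the end shoulder. The head is over the bay at (205,215), and there is no contact force yet. I'll lower the rest.

```bash
python3 -m pendant '[[[0.01,-0.02,0.1,0],[0,0,0.1,0],[0,0,0.1,0],[0,0,0.1,0],[0,0,0.05,0],[0,0,0.03,0],[0,0,0,0],[0,0,0,0],[0,0,0,0],[0,0,0,0]]]'
python3 d.py 442.4 33 17 1.7
```

```text
time: 11.23
tool_pos: [442.5, 32.9, 17.8]
tcp_rot: [179.0, 1.3, 1.8]
ft_force: [-0.2, 0.2, -1.2]
finger_gap: 26.8
t 11.23 pos [442.5  32.9  17.8] rot [179.    1.3   1.8] gap 26.8 F [-0.2  0.2 -1.2]
tool dx -0.1 dy -0.1 dz 0.8 mm => units -0.01 -0.01 0.04 ; turn deg 0.08 => 0.02
```

```bash
python3 -m pendant '[[[0,0,0.04,0],[0,0,0.03,0],[0,0,0,0],[0,0,0,0],[0,0,0,0],[0,0,0,0],[0,0,0,0],[0,0,0,0],[0,0,0,0],[0,0,0,0]]]'
python3 d.py 442.4 33 17 1.7
```

```text
time: 12.07
tool_pos: [443.0, 32.8, 17.2]
tcp_rot: [179.0, 1.2, 1.8]
ft_force: [-0.1, 0.1, -1.5]
finger_gap: 27.3
t 12.07 pos [443.   32.8  17.2] rot [179.    1.2   1.8] gap 27.3 F [-0.1  0.1 -1.5]
tool dx -0.6 dy -0.2 dz 0.2 mm => units -0.03 -0.01 0.01 ; turn deg 0.08 => 0.02
```

```bash
python3 -m pendant '[[[0,0,0,0],[0,0,0,0],[0,0,0,0],[0,0,0,0],[0,0,0,0],[0,0,0,0],[0,0,0,0],[0,0,0,0],[0,0,-0.2,0],[0,0,-0.3,0]]]' 1
python3 -m pendant '[[[0,0,-0.6,0],[0,0,-0.8,0],[0,0,-0.8,0],[0,0,-0.8,0],[0,0,-0.8,0],[0,0,-0.5,0],[0,0,-0.3,0],[0,0,0,0],[0,0,0,0],[0,0,0,0]]]'
python3 d.py 445.8 -77 22 1.7
python3 - <<'E'
from h import *
for n in("top","scene"): cv2.imwrite(f"pics/{n}4.png",snapshot(n)[:,:,::-1])
a=cv2.imread("pics/scene4.png")[150:280,200:370]
cv2.imwrite("pics/s4z.png",cv2.resize(a,None,fx=4.5,fy=4.5,interpolation=cv2.INTER_CUBIC))
a=cv2.imread("pics/top4.png")[190:260,240:360]
cv2.imwrite("pics/t4z.png",cv2.resize(a,None,fx=6,fy=6,interpolation=cv2.INTER_CUBIC))
E
```

```text
time: 12.9
tool_pos: [443.2, 33.0, 27.5]
tcp_rot: [179.0, 1.3, 1.8]
ft_force: [-0.2, -0.2, -0.1]
finger_gap: 85.7
time: 13.73
tool_pos: [445.4, 34.7, 127.7]
tcp_rot: [179.0, 1.1, 1.8]
ft_force: [-0.1, -0.6, -0.4]
finger_gap: 85.4
t 13.73 pos [445.4  34.7 127.7] rot [179.    1.1   1.8] gap 85.4 F [-0.1 -0.6 -0.4]
tool dx -3.1 dy 111.7 dz 105.7 mm => units -0.15 5.58 5.28 ; turn deg 0.09 => 0.02
```

View pics/s4z.png

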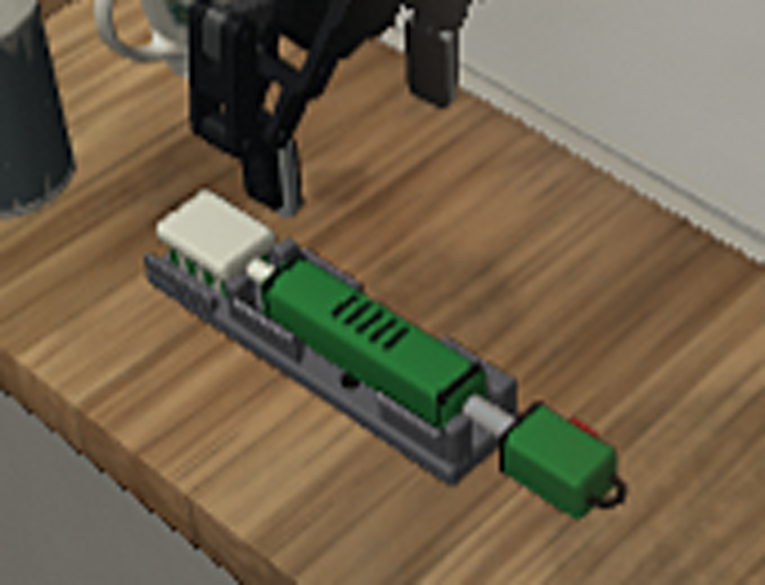

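View pics/t4z.png

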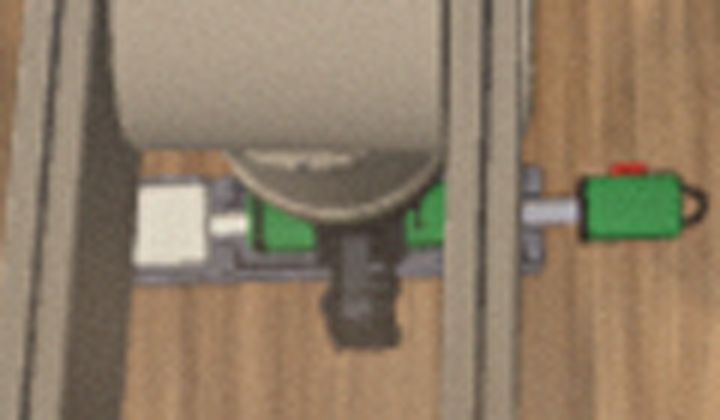

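Run:
```python
from h import *
np.set_printoptions(precision=1,suppress=True,linewidth=200)
im={n:cv2.imread(f"pics/{n}4.png")[:,:,::-1].copy() for n in("top","scene")}
for n in im:
    h=hsv(im[n]); g=(h[...,0]>45)&(h[...,0]<80)&(h[...,1]>110)
    r=((h[...,0]<6)|(h[...,0]>170))&(h[...,1]>140)
    u0,u1,v0,v1=(330,362,205,240) if n=="top" else (305,340,235,268)
    for nm,m,z in(("g",g,39.5),("r",r,34 if n=="top" else 34)):
        k=np.zeros_like(m);k[v0:v1,u0:u1]=m[v0:v1,u0:u1]
        for s,c,mm in comps(k,3):
            ys,xs=np.nonzero(mm); rc=cv2.minAreaRect(np.c_[xs,ys].astype(np.float32)); print(n,nm,s,c,on(n,c,z)[0],on(n,cv2.boxPoints(rc),z)[:,:2].ravel())
    a=np.radians(-88.3); d=np.array([np.cos(a),np.sin(a),0]); pe=np.array([-d[1],d[0],0]); o=np.array([442.6,33.8,12])
    for nm,X,Y,Z in(("grip end",133,14,27.5),("grip end",133,-14,27.5),("grip start",87,-14,27.5),("sleeve",60,14,28),("sleeve",60,-14,28),("head",-126,18,27),("head",-126,-18,27),("head",-76,18,27),("btn",110,19,20)):
        q=px(n,o+X*d+Y*pe+[0,0,Z])[0]; print(nm,X,Y,q,(q-[200,150])*4.5 if n=="scene" else (q-[240,190])*6)
```

```text
top g [338 219  16  11 150] [345.2 224.2] [446.7 -77.1  39.5] [460.5 -58.4 460.5 -98.  433.9 -97.6 434.  -58.2]
top r [342 217   5   2   9] [344.2 217.6] [465.1 -75.1  34. ] [466.6 -69.2 466.6 -79.8 463.9 -79.8 463.9 -69.2]
grip end 133 14 [353.3 219. ] [679.7 173.9]
grip end 133 -14 [353.7 229.5] [682.5 237.2]
grip start 87 -14 [336.3 230. ] [577.6 240.3]
sleeve 60 14 [325.7 219.8] [514.  178.7]
sleeve 60 -14 [326.  230.3] [516.1 242. ]
head -126 18 [255.4 220.4] [ 92.4 182.6]
head -126 -18 [255.5 234. ] [ 92.9 263.9]
head -76 18 [274.3 219.9] [205.5 179.2]
btn 110 19 [344.4 217.7] [626.2 166.5]
scene g [305 235   3   3   8] [306.1 235.9] [447.  -30.3  39.5] [447.2 -27.1 449.8 -30.1 446.  -33.6 443.3 -30.7]
scene g [311 240  26  25 396] [323.6 252. ] [439.  -83.   39.5] [ 417.9  -62.5  457.3  -50.5  459.6 -104.   421.2 -113.9]
scene r [327 243   6   4   7] [329.3 244.3] [464.6 -75.6  34. ] [463.4 -70.2 465.4 -69.7 465.4 -82.2 463.5 -82.6]
grip end 133 14 [337.2 249.8] [617.4 448.9]
grip end 133 -14 [328.  258.6] [576.  488.6]
grip start 87 -14 [309.4 246.5] [492.3 434.1]
sleeve 60 14 [308.3 231.4] [487.4 366.2]
sleeve 60 -14 [298.9 239.5] [445.2 402.7]
head -126 18 [245.7 190.4] [205.5 181.6]
head -126 -18 [233.3 198.9] [150. 220.]
head -76 18 [261.7 200.4] [277.4 226.8]
btn 110 19 [329.4 244.9] [582.2 426.9]
```

The brush lies seated with its grip out of the +x end. The predicted corners fit to about 1 px in both views. The button centre comes out at (465.1,-75.1) from above and (464.6,-75.6) from the scene view, which puts the grip centre at about (446,-76.5). I'll move over it next.

```bash
python3 -m pendant '[[[-0.02,0.4,0,0],[-0.02,0.7,0,0],[-0.02,0.8,0.2,0],[-0.02,0.8,0.3,0],[-0.02,0.8,0.3,0],[-0.02,0.7,0.3,0],[-0.02,0.6,0.3,0],[0,0.3,0.3,0],[0,0.1,0.2,0],[0,0,0,0]]]'
python3 d.py 446 -76.5 9 1.7
```

```text
time: 14.67
tool_pos: [439.4, -77.3, 82.8]
tcp_rot: [179.1, 1.8, 1.9]
ft_force: [0.2, 0.6, 0.3]
finger_gap: 84.9
t 14.67 pos [439.4 -77.3  82.8] rot [179.1   1.8   1.9] gap 84.9 F [0.2 0.6 0.3]
tool dx 6.6 dy -0.5 dz 73.8 mm => units 0.33 -0.03 3.69 ; turn deg 0.19 => 0.04
```

```bash
python3 -m pendant '[[[0.15,-0.02,0.2,0.04],[0.1,0,0.4,0],[0.05,0,0.5,0],[0,0,0.5,0],[0,0,0.5,0],[0,0,0.4,0],[0,0,0.25,0],[0,0,0.1,0],[0,0,0,0],[0,0,0,0]]]'
python3 d.py 446 -76.5 9 1.7
```

```text
time: 15.5
tool_pos: [442.8, -74.5, 17.9]
tcp_rot: [179.2, 2.0, 1.9]
ft_force: [-0.1, -0.4, 0.7]
finger_gap: 85.3
t 15.50 pos [442.8 -74.5  17.9] rot [179.2   2.    1.9] gap 85.3 F [-0.1 -0.4  0.7]
tool dx 3.1 dy 2.1 dz 8.9 mm => units 0.16 0.11 0.45 ; turn deg 0.19 => 0.04
```

```bash
python3 -m pendant '[[[0.08,0.06,0.1,0.04],[0.05,0.03,0.15,0],[0,0,0.1,0],[0,0,0.05,0],[0,0,0,0],[0,0,0,0],[0,0,0,0],[0,0,0,0],[0,0,0,0],[0,0,0,0]]]'
python3 d.py 445.5 -76.5 9 1.7
python3 - <<'E'
from h import *
for n in("top","scene"): cv2.imwrite(f"pics/{n}5.png",snapshot(n)[:,:,::-1])
a=cv2.imread("pics/scene5.png")[150:280,230:400]
cv2.imwrite("pics/s5z.png",cv2.resize(a,None,fx=4.5,fy=4.5,interpolation=cv2.INTER_CUBIC))
E
```

```text
time: 16.33
tool_pos: [447.4, -77.3, 11.2]
tcp_rot: [179.1, 1.8, 1.7]
ft_force: [-0.1, -0.5, -0.2]
finger_gap: 85.3
t 16.33 pos [447.4 -77.3  11.2] rot [179.1   1.8   1.7] gap 85.3 F [-0.1 -0.5 -0.2]
tool dx -1.9 dy -0.9 dz 2.2 mm => units -0.10 -0.04 0.11 ; turn deg -0.04 => -0.01
```

View pics/s5z.png

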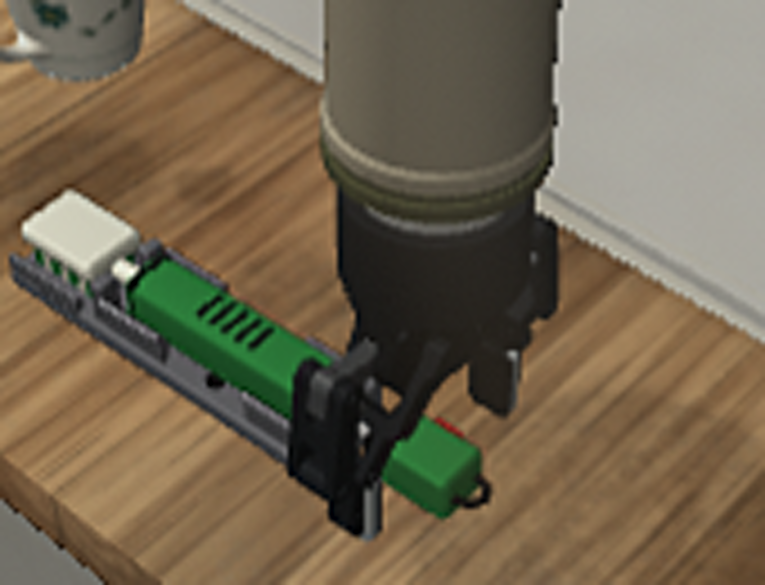

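The fingers straddle the grip, with the near one at (365,500) in the crop and the far one beyond the red button at (495,390). I'll make a small correction and squeeze.

```bash
python3 -m pendant '[[[-0.08,-0.03,0.08,0],[0,0,0,0],[0,0,0,0],[0,0,0,0],[0,0,0,0],[0,0,0,0],[0,0,0,0],[0,0,0,0],[0,0,0,0],[0,0,0,0]]]' -1 60
python3 d.py 445.5 -147 9.5 1.7
python3 - <<'E'
from h import *
for n in("top","scene"): cv2.imwrite(f"pics/{n}6.png",snapshot(n)[:,:,::-1])
a=cv2.imread("pics/scene6.png")[150:280,230:400]
cv2.imwrite("pics/s6z.png",cv2.resize(a,None,fx=4.5,fy=4.5,interpolation=cv2.INTER_CUBIC))
E
```

```text
time: 17.27
tool_pos: [445.6, -76.6, 9.8]
tcp_rot: [179.1, 1.8, 1.7]
ft_force: [-0.4, -0.1, 1.3]
finger_gap: 27.2
t 17.27 pos [445.6 -76.6   9.8] rot [179.1   1.8   1.7] gap 27.2 F [-0.4 -0.1  1.3]
tool dx -2.1 dy 70.3 dz 0.3 mm => units -0.11 3.52 0.02 ; turn deg -0.02 => -0.00
```

View pics/s6z.png

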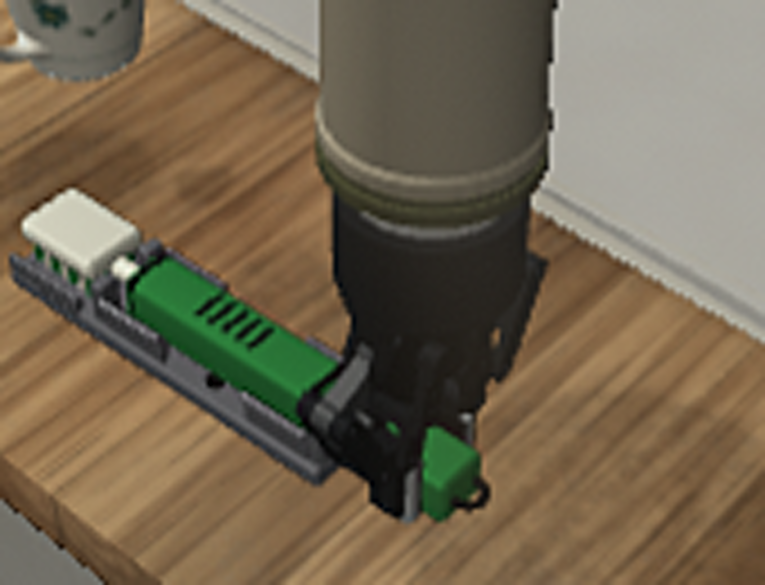

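The gap is 27.2 mm, the same reading as on the 28 mm sleeve, so the button is flush. Now the pull, in stages.

```bash
python3 -m pendant '[[[0,0.1,0,0],[0,0.2,0,0],[0,0.2,0,0],[0,0.2,0,0],[0,0.2,0,0],[0,0.2,0,0],[0,0.2,0,0],[0,0.1,0,0],[0,0,0,0],[0,0,0,0]]]'
python3 d.py 447.7 -148 9.8 1.7
```

```text
time: 18.2
tool_pos: [446.4, -106.6, 9.6]
tcp_rot: [179.3, 1.8, 1.6]
ft_force: [0.8, 2.7, 0.7]
finger_gap: 27.4
t 18.20 pos [ 446.4 -106.6    9.6] rot [179.3   1.8   1.6] gap 27.4 F [0.8 2.7 0.7]
tool dx 0.1 dy 41.4 dz -0.2 mm => units 0.00 2.07 -0.01 ; turn deg -0.06 => -0.01
```

```bash
python3 -m pendant '[[[0,0.1,0,0],[0,0.2,0,0],[0,0.2,0,0],[0,0.2,0,0],[0,0.2,0,0],[0,0.2,0,0],[0,0.2,0,0],[0,0.1,0,0],[0,0,0,0],[0,0,0,0]]]'
python3 d.py 447.7 -148 9.8 1.7
```

```text
time: 19.03
tool_pos: [446.9, -137.2, 9.5]
tcp_rot: [179.4, 1.8, 1.6]
ft_force: [0.7, 3.1, -1.2]
finger_gap: 27.3
t 19.03 pos [ 446.9 -137.2    9.5] rot [179.4   1.8   1.6] gap 27.3 F [ 0.7  3.1 -1.2]
tool dx 0.5 dy 10.8 dz -0.3 mm => units 0.03 0.54 -0.02 ; turn deg -0.08 => -0.02
```

```bash
python3 -m pendant '[[[0,0.1,0,0],[0,0.1,0,0],[0,0.1,0,0],[0,0.1,0,0],[0,0.1,0,0],[0,0.05,0,0],[0,0.05,0,0],[0,0,0,0],[0,0,0,0],[0,0,0,0]]]'
python3 d.py 447.7 -148 9.8 1.7
```

```text
time: 19.87
tool_pos: [447.1, -149.9, 9.4]
tcp_rot: [179.4, 1.8, 1.6]
ft_force: [1.8, 4.7, -1.0]
finger_gap: 27.0
t 19.87 pos [ 447.1 -149.9    9.4] rot [179.4   1.8   1.6] gap 27.0 F [ 1.8  4.7 -1. ]
tool dx 0.7 dy -1.9 dz -0.4 mm => units 0.03 -0.09 -0.02 ; turn deg -0.07 => -0.02
```

```bash
python3 -m pendant '[[[0,0.1,0,0],[0,0.1,0,0],[0,0.1,0,0],[0,0.1,0,0],[0,0.1,0,0],[0,0.1,0,0],[0,0.1,0,0],[0,0.1,0,0],[0,0.1,0,0],[0,0.1,0,0]]]'
python3 d.py 447.7 -148 9.8 1.7
python3 - <<'E'
from h import *
for n in("top","scene"): cv2.imwrite(f"pics/{n}7.png",snapshot(n)[:,:,::-1])
a=cv2.imread("pics/scene7.png")[150:300,220:400]
cv2.imwrite("pics/s7z.png",cv2.resize(a,None,fx=4,fy=4,interpolation=cv2.INTER_CUBIC))
a=cv2.imread("pics/top7.png")[190:260,240:400]
cv2.imwrite("pics/t7z.png",cv2.resize(a,None,fx=5,fy=5,interpolation=cv2.INTER_CUBIC))
print(sense()["tool_pos"],sense()["ft_force"])
E
```

```text
time: 20.7
tool_pos: [447.0, -149.5, 7.9]
tcp_rot: [-178.7, 2.0, 1.8]
ft_force: [1.7, 14.9, 3.2]
finger_gap: 26.9
t 20.70 pos [ 447.  -149.5    7.9] rot [-178.7    2.     1.8] gap 26.9 F [ 1.7 14.9  3.2]
tool dx 0.8 dy -1.5 dz -1.9 mm => units 0.04 -0.07 -0.10 ; turn deg 0.09 => 0.02
[ 446.95611399 -149.4897671     7.82926448] [ 1.37670659 16.30265201  2.2627472 ]
```

View pics/s7z.png

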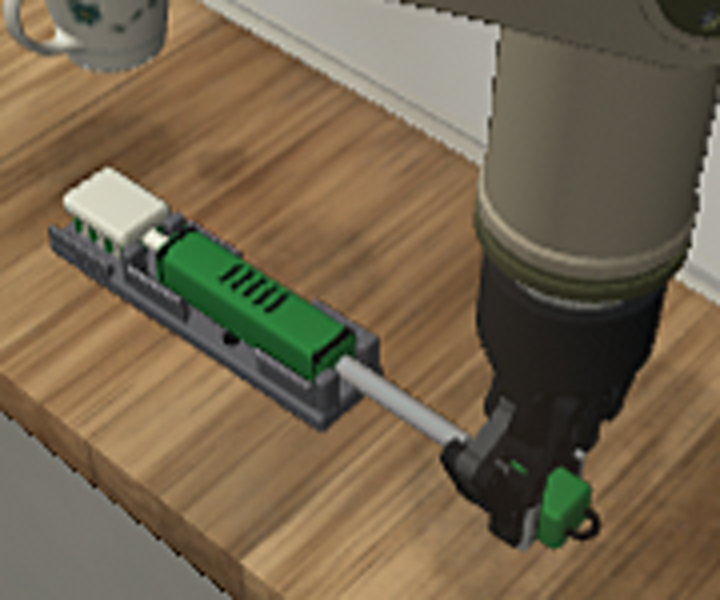

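View pics/t7z.png

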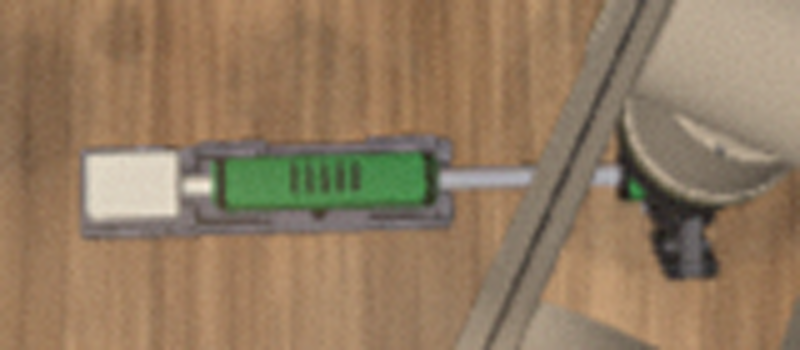

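The pull stalled at y -149.5 and the force rose to about 15 N, so the handle is at the second stop. The pictures show the brush in the holder with the long bare tube out. I'll relax the push with still rows and then check the length.

```bash
python3 -m pendant '[[[0,0.02,0,0],[0,0,0,0],[0,0,0,0],[0,0,0,0],[0,0,0,0],[0,0,0,0],[0,0,0,0],[0,0,0,0],[0,0,0,0],[0,0.02,0,0]]]'
python3 d.py 447.7 -149.5 9.4 1.7
python3 - <<'E'
from h import *
np.set_printoptions(precision=1,suppress=True,linewidth=200)
im={n:snapshot(n) for n in("top","scene")}
for n in im: cv2.imwrite(f"pics/{n}8.png",im[n][:,:,::-1])
def edges(n,z,off,rng):
    a=np.radians(-88.3); d=np.array([np.cos(a),np.sin(a),0]); pe=np.array([-d[1],d[0],0]); o=np.array([442.6,33.8,z])
    s=np.arange(*rng,1.5); p=px(n,o+np.outer(s,d)+off*pe).astype(np.float32)
    L=cv2.remap(im[n],p[:,0].reshape(1,-1),p[:,1].reshape(1,-1),cv2.INTER_LINEAR)[0].astype(int)
    print(n,z,[(float(q),int(v[0]),int(v[1])) for q,v in zip(s,L)])
edges("top",40,0,(-66,-48)); edges("top",40,0,(48,70)); edges("top",32,0,(150,170)); edges("scene",32,0,(145,170))
h=hsv(im["top"]); g=(h[...,0]>45)&(h[...,0]<80)&(h[...,1]>110)
for s,c,mm in comps(g,100):
    ys,xs=np.nonzero(mm); rc=cv2.minAreaRect(np.c_[xs,ys].astype(np.float32)); W=on("top",cv2.boxPoints(rc),40)[:,:2]; print(s,on("top",rc[0],40)[0],W.ravel())
print(sense()["tool_pos"],sense()["ft_force"],sense()["finger_gap"])
E
```

```text
time: 21.63
tool_pos: [446.6, -149.3, 7.4]
tcp_rot: [-178.6, 2.1, 1.8]
ft_force: [2.1, 6.9, 0.2]
finger_gap: 26.8
t 21.63 pos [ 446.6 -149.3    7.4] rot [-178.6    2.1    1.8] gap 26.8 F [2.1 6.9 0.2]
tool dx 1.1 dy 0.3 dz -2.0 mm => units 0.05 0.01 -0.10 ; turn deg 0.15 => 0.03
top 40 [(-66.0, 223, 215), (-64.5, 222, 213), (-63.0, 222, 213), (-61.5, 225, 214), (-60.0, 225, 213), (-58.5, 223, 211), (-57.0, 184, 190), (-55.5, 141, 164), (-54.0, 102, 123), (-52.5, 74, 90), (-51.0, 70, 75), (-49.5, 73, 89)]
top 40 [(48.0, 72, 135), (49.5, 72, 136), (51.0, 72, 138), (52.5, 74, 140), (54.0, 71, 130), (55.5, 67, 115), (57.0, 59, 86), (58.5, 53, 65), (60.0, 48, 56), (61.5, 66, 75), (63.0, 93, 103), (64.5, 128, 133), (66.0, 160, 158), (67.5, 170, 165), (69.0, 174, 167)]
top 32 [(150.0, 165, 161), (151.5, 168, 165), (153.0, 170, 168), (154.5, 171, 168), (156.0, 172, 168), (157.5, 157, 154), (159.0, 138, 134), (160.5, 103, 98), (162.0, 74, 70), (163.5, 53, 54), (165.0, 46, 46), (166.5, 47, 42), (168.0, 49, 43), (169.5, 53, 46)]
scene 32 [(145.0, 87, 84), (146.5, 83, 81), (148.0, 81, 81), (149.5, 81, 80), (151.0, 83, 82), (152.5, 85, 84), (154.0, 77, 76), (155.5, 53, 49), (157.0, 40, 36), (158.5, 40, 35), (160.0, 40, 36), (161.5, 45, 42), (163.0, 41, 38), (164.5, 36, 31), (166.0, 42, 44), (167.5, 44, 61), (169.0, 43, 74)]
[295 221  30  11 147] [442.   16.9  40. ] [452.6  56.4 456.7 -21.1 431.5 -22.4 427.4  54.8]
[ 446.5 -149.2    7.3] [ 1.   6.3 -1.9] 27.48029388784621
```

Run:
```python
import cv2
a=cv2.imread("pics/scene8.png")[160:300,225:385]
cv2.imwrite("pics/s8z.png",cv2.resize(a,None,fx=4.2,fy=4.2,interpolation=cv2.INTER_CUBIC))
```

```text
(no output)
```

View pics/s8z.png

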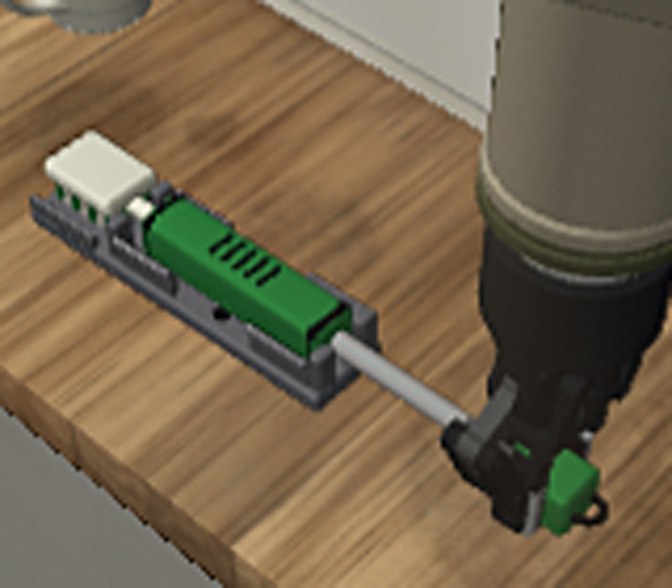

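Run:
```python
from h import *
np.set_printoptions(precision=1,suppress=True)
a=np.radians(-88.3); d=np.array([np.cos(a),np.sin(a),0]); 
for k in(4,8):
    im=cv2.imread(f"pics/scene{k}.png")[:,:,::-1].copy(); h=hsv(im)
    w=(h[...,1]<45)&(h[...,2]>150); k2=np.zeros_like(w); k2[185:220,228:264]=w[185:220,228:264]
    c=max(comps(k2,50),key=lambda t:t[0][4]); print(k,"head",c[0],c[1],on("scene",c[1],39)[0])
P=np.array([442.6,33.8,39])-101*d
q=px("scene",[P,P+4*d,P+[0,0,4],P-[0,0,4]]); print(q-q[0])
```

```text
4 head [235 192  25  19 250] [246.7 200.9] [435.9 133.2  39. ]
8 head [236 191  25  20 264] [247.6 200.1] [438.9 133.5  39. ]
[[ 0.   0. ]
 [ 1.3  0.8]
 [-0.2 -1.4]
 [ 0.2  1.4]]
```

Between pictures 4 and 8 the head centroid moved by (+0.9,-0.8) px, which means the head is about 4 mm up. The grip has sagged about 2 mm (TCP z went from 9.8 to 7.3), so I'll raise it gently to level the brush.

```bash
python3 -m pendant '[[[0,0.03,-0.05,0],[0,0.03,-0.05,0],[0,0.03,-0.04,0],[0,0.02,-0.02,0],[0,0.02,0,0],[0,0.02,0,0],[0,0.02,0,0],[0,0.02,0,0],[0,0.02,0,0],[0,0.02,0,0]]]'
python3 d.py 447.7 -149.5 9.6 1.7
python3 - <<'E'
from h import *
np.set_printoptions(precision=1,suppress=True)
im=snapshot("scene"); cv2.imwrite("pics/scene9.png",im[:,:,::-1]); h=hsv(im)
w=(h[...,1]<45)&(h[...,2]>150); k2=np.zeros_like(w); k2[185:220,228:264]=w[185:220,228:264]
c=max(comps(k2,50),key=lambda t:t[0][4]); print("head",c[0],c[1])
s=sense(); print(s["tool_pos"],s["ft_force"],s["finger_gap"])
E
```

```text
time: 22.57
tool_pos: [445.1, -149.1, 7.9]
tcp_rot: [-178.1, 2.2, 1.8]
ft_force: [1.0, 7.0, -2.8]
finger_gap: 27.1
t 22.57 pos [ 445.1 -149.1    7.9] rot [-178.1    2.2    1.8] gap 27.1 F [ 1.   7.  -2.8]
tool dx 2.6 dy 0.5 dz -1.7 mm => units 0.13 0.02 -0.09 ; turn deg 0.05 => 0.01
head [236 191  25  20 264] [247.5 200. ]
[ 445.1 -149.1    7.8] [ 2.5  7.  -2.2] 27.002276562671682
```

```bash
python3 -m pendant '[[[0.08,0,-0.08,0],[0.04,0,-0.06,0],[0,0,-0.04,0],[0,0,0,0],[0,0,0,0],[0,0,0,0],[0,0,0,0],[0,0,0,0],[0,0,0,0],[0,0.03,0,0]]]'
python3 d.py 447.7 -149.5 9.6 1.7
python3 - <<'E'
from h import *
np.set_printoptions(precision=1,suppress=True)
for n in ("scene","top"):
    im=snapshot(n); cv2.imwrite(f"pics/{n}10.png",im[:,:,::-1]); h=hsv(im)
    if n=="scene":
        w=(h[...,1]<45)&(h[...,2]>150); k2=np.zeros_like(w); k2[185:220,228:264]=w[185:220,228:264]
        c=max(comps(k2,50),key=lambda t:t[0][4]); print("head",c[0],c[1])
s=sense(); print(s["tool_pos"],s["tcp_rot"],s["ft_force"],s["finger_gap"])
E
```

```text
time: 23.45
tool_pos: [446.0, -149.2, 10.2]
tcp_rot: [-178.1, 2.4, 1.8]
ft_force: [1.2, 9.0, -3.4]
finger_gap: 27.2
t 23.45 pos [ 446.  -149.2   10.2] rot [-178.1    2.4    1.8] gap 27.2 F [ 1.2  9.  -3.4]
tool dx 1.7 dy 0.4 dz 0.6 mm => units 0.08 0.02 0.03 ; turn deg 0.10 => 0.02
head [235 190  26  20 268] [247.4 199. ]
[ 446.  -149.1   10.2] [-178.     2.5    1.8] [ 0.6  6.2 -4.3] 27.12574059462546
```

Raising the TCP also raised the head, by another 1 px, so the brush follows the tool's tilt rigidly. I'll go back down instead.

```bash
python3 -m pendant '[[[0.03,0,0.06,0],[0,0,0.06,0],[0,0,0.06,0],[0,0,0.04,0],[0,0,0.03,0],[0,0,0,0],[0,0,0,0],[0,0,0,0],[0,0,0,0],[0,0.02,0,0]]]'
cat > chk.py <<'E'
from h import *
import sys
np.set_printoptions(precision=2,suppress=True)
k=sys.argv[1]
ims={n:snapshot(n) for n in ("scene","top")}
for n in ims: cv2.imwrite(f"pics/{n}{k}.png",ims[n][:,:,::-1])
s=sense(); print(s["tool_pos"],s["tcp_rot"],s["ft_force"],s["finger_gap"])
for kk in ("4",k):
  im=cv2.imread(f"pics/scene{kk}.png")[:,:,::-1].copy(); h=hsv(im)
  w=(h[...,1]<45)&(h[...,2]>150); k2=np.zeros_like(w); k2[185:220,228:264]=w[185:220,228:264]
  c=max(comps(k2,50),key=lambda t:t[0][4]); print(kk,"head",c[1])
  # green top face of sleeve in scene: bright green
  g=(h[...,0]>45)&(h[...,0]<80)&(h[...,1]>110); k2=np.zeros_like(g); k2[200:250,255:313]=g[200:250,255:313]
  c=max(comps(k2,50),key=lambda t:t[0][4]); ys,xs=np.nonzero(c[2])
  # upper edge v at columns
  f=[(u,ys[xs==u].min(),ys[xs==u].max()) for u in range(266,300,3) if (xs==u).any()]
  print(kk,"sleeve",c[0],c[1]); print([tuple(map(int,t)) for t in f])
E
python3 chk.py 11
```

```text
time: 24.38
tool_pos: [446.8, -148.9, 5.8]
tcp_rot: [-178.0, 2.4, 1.8]
ft_force: [-0.1, 6.5, 1.4]
finger_gap: 26.7
[ 446.79 -148.9     5.81] [-177.96    2.43    1.8 ] [-0.71  6.18 -0.21] 27.448920322443485
4 head [246.65 200.86]
4 sleeve [258 207  50  38 787] [281.68 225.53]
[(266, 207, 224), (269, 209, 227), (272, 210, 229), (275, 212, 231), (278, 214, 233), (281, 216, 235), (284, 218, 236), (287, 220, 238), (290, 222, 240), (293, 223, 242), (296, 225, 244), (299, 227, 243)]
11 head [247.67 199.2 ]
11 sleeve [259 206  50  39 811] [282.2  225.19]
[(266, 206, 224), (269, 207, 226), (272, 209, 228), (275, 211, 230), (278, 213, 233), (281, 215, 234), (284, 217, 236), (287, 219, 238), (290, 221, 240), (293, 223, 242), (296, 225, 244), (299, 227, 243)]
```

The head is about 6 mm up, a tilt of roughly 0.035 rad. That is inside the limits, but I want more margin. Lowering the grip force to 20 N still beats the 8 N button and the spring, and lets the brush settle flat by turning between the pads.

```bash
python3 -m pendant '[[[0,0.02,0,0],[0,0,0,0],[0,0,0,0],[0,0,0,0],[0,0,0,0],[0,0,0,0],[0,0,0,0],[0,0,0,0],[0,0,0,0],[0,0.02,0,0]]]' -1 20
python3 chk.py 12
```

```text
time: 25.32
tool_pos: [446.8, -148.9, 5.7]
tcp_rot: [-177.9, 2.4, 1.8]
ft_force: [-0.5, 8.3, 1.1]
finger_gap: 27.2
[ 446.82 -148.91    5.77] [-177.88    2.43    1.8 ] [0.19 5.81 0.85] 27.199975355542293
4 head [246.65 200.86]
4 sleeve [258 207  50  38 787] [281.68 225.53]
[(266, 207, 224), (269, 209, 227), (272, 210, 229), (275, 212, 231), (278, 214, 233), (281, 216, 235), (284, 218, 236), (287, 220, 238), (290, 222, 240), (293, 223, 242), (296, 225, 244), (299, 227, 243)]
12 head [247.67 199.2 ]
12 sleeve [259 206  50  39 809] [282.26 225.2 ]
[(266, 206, 224), (269, 207, 226), (272, 209, 228), (275, 211, 230), (278, 213, 232), (281, 215, 234), (284, 217, 236), (287, 219, 238), (290, 221, 240), (293, 223, 242), (296, 225, 244), (299, 227, 243)]
```

Run:
```python
from h import *
im=cv2.imread("pics/top12.png")[:,:,::-1].copy()
a=np.radians(-88.3); d=np.array([np.cos(a),np.sin(a),0]); pe=np.array([-d[1],d[0],0])
for z,r in((40,(54,72)),(32,(150,168))):
    o=np.array([442.6,33.8,z]); s=np.arange(*r,1.5); p=px("top",o+np.outer(s,d)-1*pe).astype(np.float32)
    L=cv2.remap(im,p[:,0].reshape(1,-1),p[:,1].reshape(1,-1),cv2.INTER_LINEAR)[0]
    print([(float(q),int(v[0]),int(v[1])) for q,v in zip(s,L)])
for k in("4","12"):
  im=cv2.imread(f"pics/top{k}.png")[:,:,::-1].copy(); h=hsv(im)
  w=(h[...,1]<45)&(h[...,2]>150); k2=np.zeros_like(w);k2[210:245,250:280]=w[210:245,250:280]
  c=max(comps(k2,50),key=lambda t:t[0][4]); print(k,c[0],on("top",c[1],39)[0])
h=hsv(im); g=(h[...,0]>45)&(h[...,0]<80)&(h[...,1]>110)
for s,c,mm in comps(g,60):
    if s[0]<335:
        ys,xs=np.nonzero(mm); rc=cv2.minAreaRect(np.c_[xs,ys].astype(np.float32)); print(s,on("top",rc[0],40)[0],on("top",cv2.boxPoints(rc),40)[:,:2].ravel())
```

```text
[(54.0, 70, 137), (55.5, 68, 129), (57.0, 62, 100), (58.5, 57, 77), (60.0, 53, 62), (61.5, 70, 78), (63.0, 98, 107), (64.5, 133, 136), (66.0, 162, 160), (67.5, 170, 168), (69.0, 173, 171), (70.5, 172, 171)]
[(150.0, 130, 125), (151.5, 141, 139), (153.0, 160, 158), (154.5, 169, 167), (156.0, 175, 173), (157.5, 160, 158), (159.0, 140, 138), (160.5, 104, 101), (162.0, 77, 81), (163.5, 57, 74), (165.0, 52, 72), (166.5, 53, 71)]
4 [262 220  18  15 176] [439.07980622 123.38974156  39.        ]
12 [257 220  23  14 278] [440.6810526  130.09821655  39.        ]
[308 221  18  10 117] [443.17788675  -1.55986966  40.        ] [431.26652094  20.81413275 455.14208569  20.90165256 455.12313363
 -23.99718457 431.25891781 -23.93677814]
[285 222  14  10  61] [441.7094646   64.51863893  40.        ] [452.18167313  81.93588151 455.73909317  50.0452887  431.2712912
  47.15771112 427.73001113  78.94022728]
```

The tube length reads 96–97 mm (97 means fully out), the sleeve sits about +3.5 mm along, against the shoulder, and the pull is 6–8 N, above the roughly 3 N seen while it was sliding. I'm handing in.

Run:
```python
from bench import *
print(hand_in()); s=sense(); print(s["time"],s["tool_pos"],s["ft_force"],s["finger_gap"])
```

```text
the job is handed in; nothing more can be done
None
the job is handed in; nothing more can be done
```

I laid the brush in the holder and let go with it seated. I then squeezed the grip so the red button went in, pulled the handle past the first stop to the second, and handed in at about 25.5 s still holding it. No verdict came back.

**Checks that passed:**
- **Button:** the finger gap was 27.2 mm, the same reading as on the 28 mm sleeve, so the button is flush. Grip force was 60 N for the pull and 20 N at the end.
- **Handle:** the pull stalled with the force rising to about 15 N. The bare tube measured 96–97 mm, against 97 mm for fully out. The arm was still pulling with 6–8 N, above the roughly 3 N seen while sliding.
- **Position:** the brush is about 3.5 mm along the holder, against the end shoulder; the limit is 7 mm.
- **Bystanders:** the arm came nowhere near the tumbler, lemon, mug or tin, and I did not measure their positions again.

**Not clean:**
- **Brush not quite flat:** the hard pull tilted the tool about 3°, and the head rose about 6 mm. That is roughly 0.035–0.04 rad of tilt (limit 0.08), which puts the brush origin at about 14 mm (limit 16).
- **Levelling failed:** I tried raising the grip, then lowering it, then easing the grip force to 20 N, and none of these levelled the brush. The height margin is therefore under 2 mm, from picture measurements good to about 1 mm.

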